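# Close a three-part plaster mould on its dowels and hold it pressed shut

### The job

Put the plaster mould together on its bottom part, which is screwed down to a small board: set the open middle frame squarely onto the bottom part's two dowels and let go of it, then fit the cover onto the middle frame's dowels, thick dowel into wide hole each time, so that all joints close flush. Finish while still pressing the cover down with the gripper at about 15 N (never more than 60 N), holding the mould shut for the strap, and do not disturb the marker, the glaze jar and the little tile lying round it.

Things in the scene. Friction and masses are not known exactly. Their poses are not given: they have to be found in the camera images.
- mould_bottom: fixed bottom mould part: plaster block 116 x 60 x 22 mm on a plywood board 136 x 84 x 10 mm. Origin: centre of the board's underside; x along the 116 mm, y along the 60 mm, z up. Top face 32 mm above the origin; on it two brass dowels on the long centre line: thick at x = -42 mm, thin at x = +42 mm, both 13 mm tall
- mould_middle: loose middle mould part: open plaster frame 116 x 60 x 34 mm, 0.32 kg, with a 48 x 38 mm opening, lying right way up. Origin: centre of its underside; x along the 116 mm, y along the 60 mm (grip here, across the middle of the long sides), z up. Sockets 16 mm deep underneath: wide at x = -42, narrow at x = +42 mm; on top two 13 mm tall dowels at the same places, thick at x = -42 mm
- mould_cover: loose cover: plaster plate 116 x 60 x 20 mm, 0.30 kg, a dark steel grip block 34 (along x) x 24 (along y) x 30 mm tall on its middle. Origin: centre of its underside; x along the 116 mm, z up. Two holes right through: wide at x = -42, narrow at x = +42 mm. Grip the block across its 24 mm from above; the fingertips may rest on the plate to press
- bottom_thick_dowel (a point): foot centre of the bottom part's thick dowel, on its top face; dowel 16 mm in diameter, its upper 5 mm tapering by 3 mm in radius
- bottom_thin_dowel (a point): foot centre of the bottom part's thin dowel, on its top face; dowel 10 mm in diameter, its upper 5 mm tapering by 3 mm in radius
- middle_thick_socket (a point): mouth centre of the middle frame's wide socket, in its underside; 18 mm in diameter
- middle_thin_socket (a point): mouth centre of the middle frame's narrow socket, in its underside; 12 mm in diameter
- middle_thick_dowel (a point): foot centre of the middle frame's thick dowel, on its top face; dowel 16 mm in diameter, its upper 5 mm tapering by 3 mm in radius
- middle_thin_dowel (a point): foot centre of the middle frame's thin dowel, on its top face; dowel 10 mm in diameter, its upper 5 mm tapering by 3 mm in radius
- cover_thick_socket (a point): lower mouth centre of the cover's wide hole, in its underside; 18 mm in diameter
- cover_thin_socket (a point): lower mouth centre of the cover's narrow hole, in its underside; 12 mm in diameter
- pen: loose blue and white marker, 130 x 18 x 20 mm, lying along its x axis; origin under its centre; to be left alone
- stack_corner (a point): obstacle: near right foot corner of a fixed tall stack of white ribbed trays that reaches 210 mm further in world x, 410 mm further in world y and 0.47 m up; keep the arm clear
- comparator: obstacle: fixed dial comparator stand, about 125 (x) x 125 (y) mm, 0.19 m tall; origin under its centre on the bench; keep the arm clear
- jar: loose white jar with a ribbed blue cap, 57 mm across, 74 mm tall; origin under its centre; to be left alone
- plate: loose small glazed ceramic tile, 23 x 23 x 8 mm; origin under its centre; to be left alone
Things that resemble listed ones, but are neither listed nor needed, are in the scene too. Leave any purple look-alike of the mould_cover alone.

How it is judged:
On the way, in this order (a step that is already met when the one before it is completed fails the run):
1. the middle frame sits down on the bottom part's dowels, thick dowel in wide socket, and the gripper has let go of it (distance between middle_thick_socket and bottom_thick_dowel below 0.003 m and distance between middle_thin_socket and bottom_thin_dowel below 0.003 m and contact force between the fingers and mould_middle below 0.5 N), for 0.2 s.
2. the cover sits down on the middle frame's dowels, thick dowel in wide hole (distance between middle_thick_socket and bottom_thick_dowel below 0.003 m and distance between middle_thin_socket and bottom_thin_dowel below 0.003 m and distance between cover_thick_socket and middle_thick_dowel below 0.003 m and distance between cover_thin_socket and middle_thin_dowel below 0.003 m), for 0.2 s.
At the end, for the whole second after the job is handed in: At both joints each socket mouth is within 3 mm of the foot of its own dowel (thick with wide, thin with narrow), and the robot is still pressing on the cover: the gripper touches the cover with more than 5 N and the force between cover and middle frame is 8 to 45 N, all through the last second (all of step 2 and contact force between mould_cover and mould_middle between 8 and 45 N and contact force between any of the fingers, the arm and mould_cover above 5 N); the arm keeps its last pose, push and grip.
It fails at once if the marker is pushed more than 25 mm from its place (distance of pen from where it was at the start of the episode above 0.025 m).
It fails at once if the glaze jar is pushed more than 25 mm from its place (distance of jar from where it was at the start of the episode above 0.025 m).
It fails at once if the glazed tile is pushed more than 25 mm from its place (distance of plate from where it was at the start of the episode above 0.025 m).
It fails at once if a joint of the mould is loaded with more than 60 N (contact force between mould_cover and mould_middle above 60 N or contact force between mould_middle and mould_bottom above 60 N).
It also fails if it takes over 64 s, if anything falls off the work surface, if the arm or the gripper's body presses on something with over 40 N, if the wrist force passes 120 N, or if a joint passes its speed limit or range.

### The arm

A 6-joint arm with a two-finger parallel gripper is mounted at the origin on a cart in front of the work surface, level with it; the furniture and walls round the work are solid. World frame = base frame: x ahead of the robot, y to its left, z up, the work surface at z = 0. Lengths are in m, angles in rad, forces in N, time in s.
With the tool pointing down it reaches from about 0.25 to 0.8 m from the base axis. Payload 8.5 kg.
Tool frame: the origin (TCP) lies midway between the tips of the shut fingers; the grasp point (between the pads) lies 19 mm behind it; z points along the fingers, y is the line along which they close (so a half turn about z gives the same grasp; the last joint's range is limited). The gripper opens to 85 mm and grips with 20 to 120 N. Pads are 22 mm wide; open, the fingers measure 114 mm over their backs; the gripper's body (76 mm by 85 mm) begins 54 mm behind the grasp point. The pads swing forward as they close: fully open they stand 13 mm farther back than shut.
Start: joints at [0, 0.238, -0.013, 1.319, 0, 1.571], TCP at [0.525, -0, 0.231] pointing down, gripper open.
Joint ranges: [-2.66, 2.66], [-1.03, 1.9], [-1.14, 1.46], [-1.82, 2.27], [-1.45, 1.34], [-3.14, 3.14]. Speed limits (rad/s): [2.22, 2.22, 2.79, 3.14, 3.14, 3.14].

### API

Orientations are given as a unit quaternion [w, x, y, z].
In Python, from cell import arm gives the robot as it stands.
- The arm moves only by the tool drive_tool, never from a script. Its argument "steps" is a list of rows, each an object with "linear": the shift along the tool's x, y, z as a fraction of full scale, a list of three; "yaw": the turn about the tool's z as a fraction of full scale; "gripper": the opening, from -1 (shut) to 1 (fully open). A call has exactly 5 rows; each row is the pose to reach, as a shift and turn from the pose commanded when the call began, along the tool's axes at that moment; what a row does not reach only later rows make up. Full scale, the value 1, is 250 mm for a shift and pi/2 rad for a turn. A row lasts 1/8 s, in which the tool goes at most 62.5 mm and 10.7 degrees, less where a joint would pass 70% of its speed; a pose out of reach is approached as far as the arm can. A call with a number of a shift or a turn outside -1 to 1 is refused whole. A call with a gripper value outside its range is refused whole. The fingers move at their own pace and stop on an object; "squeeze" is the grip in N (left out, the last holds). Time passes only in rows, so rows that repeat a pose let the fingers close, or fill a call up. It gives the time, the measured TCP pose, the force, the opening and the grip force at its end, in the units of the state.
- arm.get_state(): the state, without advancing time (a new reading comes with each control period).
- arm.get_image(name): name is "scene" or "side" or "wrist"; returns (picture, depth): 420x560x3 uint8, red, green, blue; 420x560 float32, m along the optical axis (not along the pixel's ray), 0 where there is no reading.
- arm.camera_info(name): a dict with "fx", "fy", "cx", "cy" (pixels), "k1" (the pictures are not rectified: a ray, as slopes to the right and down, at radius r is drawn at 1 + k1 r^2 times it, then the intrinsics apply), "extrinsics" (4x4, takes a point from camera to world coordinates). Camera axes: x right, y down, z forward; pixel columns grow to the right and rows downward; lengths in m; the calibration is good to about 2 mm. A picture is of the moment at which its call begins: read the wrist's pose just before it. camera_info takes no time and is no camera call; for the wrist camera it gives the pose at the moment of the call.
- arm.sign_off(): hands the job in; it is judged then, once.
The state is a dict: "clock": time; "joints": joint angles; "joint_velocities": joint speeds; "tau": joint torques, N m; "eef_pos": TCP position; "tcp_rot": TCP orientation; "wrist_force": force on the tool from outside, world axes, zero at the start; "torque": the same for the moment, N m; "opening": finger opening in m; "grasp_force": force on a finger pad.
Only numpy, scipy, OpenCV 4.12 (cv2) and the standard library are available. Lean on these libraries where they do the work, as an engineer would, in place of code of your own. Each camera call takes 0.05 s, during which the arm holds its last target. There are 200 camera calls.

## Working session

There is one attempt and no reset: what is moved stays moved. The work goes in short steps, Python scripts to look and compute and a tool call to move; the robot and the scene stay as the last step left them, time stands still between calls to the robot, and variables do not carry over. Pictures are saved under pics/ and viewed, at most 10 in all, crops included, and the job is handed in when it is done.

Besides the shell and the picture viewer there is one more tool, called by a JSON object that holds its "op" and its "data", one argument or row to a line. drive_tool: Moves the arm, as the interface text tells. Its arguments: {"type":"object","properties":{"steps":{"type":"array","items":{"type":"object","properties":{"linear":{"type":"array","items":{"type":"number"}},"yaw":{"type":"number"},"gripper":{"type":"number"}}}},"squeeze":{"type":"number"}},"required":["steps"]}

```bash
mkdir -p pics; ls; cat > h.py <<'E'
import numpy as np, cv2, pickle
from cell import arm
def snap(name):
    info=arm.camera_info(name); im,d=arm.get_image(name)
    return im,d,info
def world(d,info):
    h,w=d.shape
    K=np.array([[info['fx'],0,info['cx']],[0,info['fy'],info['cy']],[0,0,1.]])
    v,u=np.mgrid[:h,:w]
    p=np.stack([u,v],-1).reshape(-1,1,2).astype(np.float64)
    r=cv2.undistortPoints(p,K,np.array([info['k1'],0,0,0,0.])).reshape(h,w,2)
    E=np.array(info['extrinsics'])
    P=np.dstack([r*d[...,None],d])
    W=P@E[:3,:3].T+E[:3,3]
    W[d<=0]=np.nan
    return W
def save(fn,im): cv2.imwrite('pics/'+fn,im[...,::-1])
E
python3 - <<'E'
from h import *
print(arm.get_state())
for n in ('scene','side','wrist'):
    im,d,i=snap(n); save(n+'0.png',im); pickle.dump((im,d,i),open(n+'0.pkl','wb')); print(n,np.array(i['extrinsics']).round(3).tolist(),i['fx'],i['k1'])
a=[cv2.imread(f'pics/{n}0.png') for n in('scene','side')]
E
```

```text
pics
{'clock': 0.0, 'joints': array([-3.15922310e-06,  2.38769959e-01, -1.42620977e-02,  1.31919856e+00,
        2.21965190e-05,  1.57080677e+00]), 'joint_velocities': array([ 0.00065214, -0.00039799, -0.00084423,  0.00098017,  0.00109068,
        0.0006189 ]), 'tau': array([ 1.29771975e-03, -5.38790166e+01,  3.46437156e+01,  1.83730113e-02,
        1.69192181e-04,  6.54446694e-05]), 'eef_pos': array([5.24580225e-01, 5.15262606e-06, 2.30680249e-01]), 'tcp_rot': array([-5.14944287e-04,  7.07111413e-01,  7.07101785e-01, -4.99252675e-04]), 'wrist_force': array([ 0.33203436, -0.23373841,  0.90591764]), 'torque': array([ 0.01367473, -0.03607546, -0.04781113]), 'grasp_force': 0.0, 'opening': 0.0852226016047313}
scene [[0.874, -0.362, 0.324, 0.154], [-0.486, -0.647, 0.588, -0.68], [-0.003, -0.672, -0.741, 1.045], [0.0, 0.0, 0.0, 1.0]] 542.419559259266 -0.1336167032751919
side [[-0.926, -0.197, 0.321, 0.195], [-0.376, 0.456, -0.806, 1.056], [0.012, -0.868, -0.497, 0.643], [0.0, 0.0, 0.0, 1.0]] 432.82377006515156 -0.01626437665388037
wrist [[1.0, -0.001, -0.0, 0.523], [-0.001, -0.952, -0.307, 0.078], [-0.0, 0.307, -0.952, 0.372], [0.0, 0.0, 0.0, 1.0]] 294.79226011659864 -0.01937330074523098
```

View pics/scene0.png

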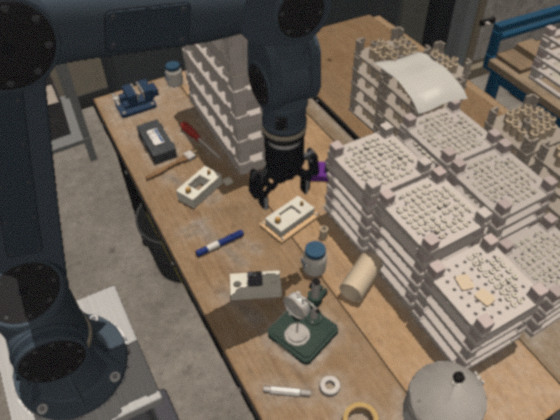

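View pics/side0.png

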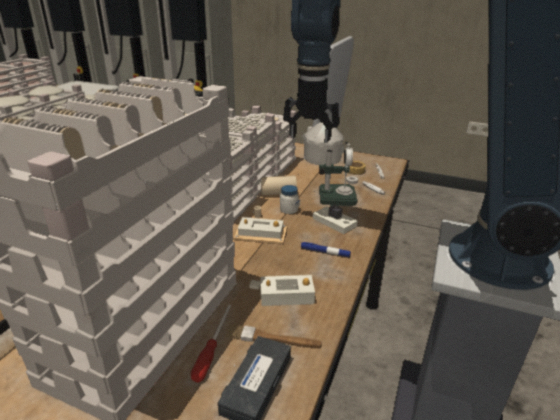

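View pics/wrist0.png

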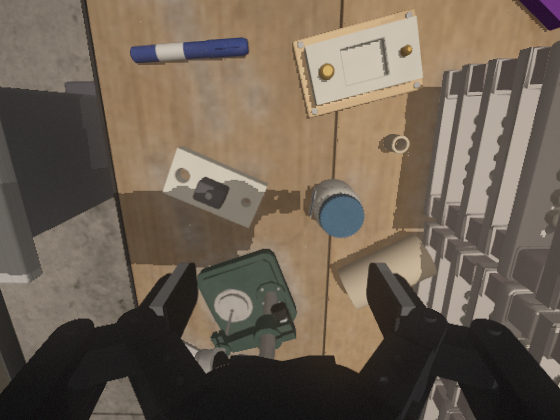

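The scene shows these look-alikes:
- **Middle frame:** the open frame at scene (200,185), side (287,290). It could be confused with the bottom part on its plywood board at scene (290,217), wrist (362,62).
- **Cover:** the white plate with the dark block at wrist (213,188), scene (255,285). It could be confused with the purple look-alike at scene (319,172), wrist (540,10).
- **Marker, jar and tile:** the blue marker is at wrist (190,50), not the white one at scene (287,390). The jar is at wrist (338,208), not the one at scene (173,72). The tile is near scene (228,181).

Next I'll measure them.

```bash
cat >> h.py <<'E'
def face(W,im,c,zlo,zhi,R=0.085):
    """points in height band near c -> minAreaRect"""
    m=(np.abs(W[...,2]-(zlo+zhi)/2)<(zhi-zlo)/2)&(np.hypot(W[...,0]-c[0],W[...,1]-c[1])<R)
    m=cv2.morphologyEx(m.astype(np.uint8),cv2.MORPH_OPEN,np.ones((3,3)))
    n,l,s,_=cv2.connectedComponentsWithStats(m)
    k=1+np.argmax(s[1:,4]); P=W[l==k]
    r=cv2.minAreaRect((P[:,:2]*1000).astype(np.float32))
    return r,np.median(P[:,2])*1000,len(P)
def axis(r):
    (cx,cy),(a,b),t=r
    if a<b: t+=90
    return (t+90)%180-90
def high(W,c,z0,z1,R=0.07):
    m=(W[...,2]>z0)&(W[...,2]<z1)&(np.hypot(W[...,0]-c[0],W[...,1]-c[1])<R)
    n,l,s,_=cv2.connectedComponentsWithStats(m.astype(np.uint8))
    return [((np.nanmedian(W[l==k],0)*1000).round(1).tolist(),int(s[k,4]),(np.mean(np.argwhere(l==k),0)[::-1]).round().tolist()) for k in range(1,n) if s[k,4]>=5]
E
python3 - <<'E'
from h import *
px={'scene':dict(mid=(200,178),bot=(292,216),cov=(236,285),jar=(315,250),pen=(220,243),tile=(228,181),purple=(319,172),comp=(300,335)),
'side':dict(mid=(268,298),bot=(262,230),cov=(330,222),jar=(290,190),pen=(325,249),tile=(255,285),stack=(72,410)),
'wrist':dict(bot=(362,62),cov=(230,205),jar=(340,215),pen=(190,50),comp=(240,280),ring=(400,144))}
H=dict(mid=.034,bot=.032,cov=.020)
for n in px:
    im,d,i=pickle.load(open(n+'0.pkl','rb')); W=world(d,i)
    for k,(u,v) in px[n].items():
        p=np.nanmedian(W[v-2:v+3,u-2:u+3].reshape(-1,3),0); print(n,k,(p*1000).round(1))
        if k in H:
            for b in (5,):
                r,z,N=face(W,im,p,H[k]-.006,H[k]+.005); print('   rect',np.round(r[0],1),np.round(r[1],1),'axis',round(axis(r),1),'z',z.round(1),N)
            print('   high',high(W,p,H[k]+.006,H[k]+.035))
    if n=='scene': save('crop.png',np.hstack([cv2.resize(im[150:215,165:245],None,fx=5,fy=5,interpolation=2),cv2.resize(im[255:320,220:295],None,fx=5,fy=5,interpolation=2)]))
E
```

```text
scene mid [467.5 370.8  19.8]
   rect [453.9 341.9] [122.2  62.5] axis 19.2 z 33.2 352
   high [([490.5, 361.0, 45.6], 6, [208.0, 170.0]), ([418.4, 325.5, 45.0], 10, [188.0, 188.0])]
scene bot [616.2 123.6  21.6]
   rect [613.1 129.8] [119.9  64.4] axis 14.3 z 30.9 598
   high [([651.0, 138.1, 41.3], 11, [302.0, 202.0]), ([570.7, 116.7, 42.3], 28, [277.0, 219.0])]
scene cov [402.3  13.7   6. ]
   rect [432.2  -8. ] [63.6 96.1] axis -24.2 z 19.1 691
   high [([439.8, -17.4, 47.2], 207, [255.0, 278.0])]
scene jar [586.7 -34.   73.3]
scene pen [421.4 138.9  13.8]
scene tile [533.4 335.1   7.1]
scene purple [599.9 -11.  289.9]
scene comp [ 460.1 -187.8   30.4]
side mid [478.1 391.1  20.3]
   rect [459.9 349.5] [99.7 65. ] axis 25.5 z 33.1 590
   high [([490.3, 365.8, 42.3], 14, [268.0, 282.0])]
side bot [596.9 155.6  29.8]
   rect [612.  131.8] [116.5  66.3] axis 14.8 z 31.0 388
   high [([652.2, 143.1, 41.3], 8, [246.0, 220.0]), ([570.5, 124.7, 42.7], 20, [276.0, 223.0])]
side cov [446.4  19.2  16.6]
   rect [441.5  -9. ] [ 65.  120.1] axis -23.3 z 19.3 364
   high [([439.1, -2.9, 43.8], 136, [335.0, 211.0])]
side jar [582.5 -17.   73.6]
side pen [421.8 151.4  13.3]
side tile [530.3 347.1   6.5]
side stack [ 6.778e+02  7.562e+02 -5.000e-01]
wrist bot [610.  130.8  21.3]
   rect [610.2 130.1] [117.1  61.1] axis 13.7 z 31.1 5029
   high [([649.4, 139.2, 41.6], 85, [407.0, 50.0]), ([568.8, 119.8, 42.6], 196, [326.0, 70.0])]
wrist cov [457.8 -32.4  19.1]
   rect [439.  -12.2] [ 61.3 115.5] axis -24.6 z 19.0 3426
   high [([440.8, -8.8, 48.6], 755, [210.0, 193.0])]
wrist jar [585.4 -26.7  73.6]
wrist pen [423.2 143.7  16.3]
wrist comp [ 466.1 -137.9   21.6]
wrist ring [665.2  42.5  12.6]
```

View pics/crop.png

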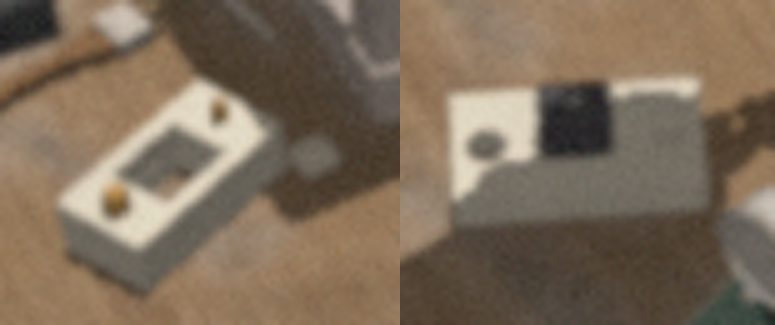

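The crop confirms both choices. The open frame has its thick dowel at the robot-side end, and the white plate with the dark block is the cover, with its wide hole at the left end. Next I'll check where the stack corner is.

```bash
python3 - <<'E'
from h import *
for n in('scene','side'):
    im,d,i=pickle.load(open(n+'0.pkl','rb')); W=world(d,i)
    for lo,hi in((.02,.15),(.15,.3),(.3,.5)):
        m=(W[...,2]>lo)&(W[...,2]<hi)&(W[...,1]>.25)&(W[...,1]<1.1)&(W[...,0]>.48)&(W[...,0]<.95)
        P=W[m]; print(n,lo,len(P),np.percentile(P[:,0],[1,5,50]).round(3),np.percentile(P[:,1],[1,5,50]).round(3) if len(P) else 0)
im,d,i=pickle.load(open('wrist0.pkl','rb')); W=world(d,i)
m=(W[...,2]>.09)&(W[...,0]>.6); P=W[m]; print('trays',np.percentile(P[:,0],[.5,1,5]),np.percentile(P[:,1],[1,99]),P[:,2].max())
E
```

```text
scene 0.02 3242 [0.483 0.493 0.585] [0.32  0.344 0.458]
scene 0.15 2961 [0.576 0.577 0.586] [0.343 0.345 0.425]
scene 0.3 1277 [0.575 0.576 0.587] [0.346 0.347 0.353]
side 0.02 12679 [0.49  0.576 0.592] [0.355 0.382 0.682]
side 0.15 19344 [0.577 0.579 0.603] [0.36  0.392 0.67 ]
side 0.3 30937 [0.577 0.578 0.621] [0.36  0.394 0.636]
trays [0.70444558 0.70466343 0.70535877] [-0.25370851  0.12210147] 0.2113414550469413
```

{"op": "drive_tool", "data": {
  "steps": [
    {"linear":[0.2,-0.06,0],"yaw":-0.11,"gripper":1},
    {"linear":[0.4,-0.12,0],"yaw":-0.22,"gripper":1},
    {"linear":[0.6,-0.18,0],"yaw":-0.33,"gripper":1},
    {"linear":[0.8,-0.24,0],"yaw":-0.44,"gripper":1},
    {"linear":[1.0,-0.28,0],"yaw":-0.55,"gripper":1}
  ]
}}

```text
clock: 0.78
eef_pos: [0.454, 0.2515, 0.2313]
tcp_rot: [-0.0, 0.343, 0.939, -0.0]
wrist_force: [0.2, 0.2, 0.9]
opening: 0.0852
grasp_force: 0.0
```

{"op": "drive_tool", "data": {
  "steps": [
    {"linear":[0.06,0.07,0],"yaw":-0.11,"gripper":1},
    {"linear":[0.12,0.14,0],"yaw":-0.22,"gripper":1},
    {"linear":[0.18,0.21,0],"yaw":-0.33,"gripper":1},
    {"linear":[0.236,0.28,0],"yaw":-0.44,"gripper":1},
    {"linear":[0.236,0.28,0],"yaw":-0.55,"gripper":1}
  ]
}}

```text
clock: 1.4
eef_pos: [0.4553, 0.3429, 0.2306]
tcp_rot: [-0.0, -0.082, 0.997, -0.0]
wrist_force: [-0.4, 0.1, -0.2]
opening: 0.0853
grasp_force: 0.0
```

{"op": "drive_tool", "data": {
  "steps": [
    {"linear":[0,0,0.1],"yaw":-0.1,"gripper":1},
    {"linear":[0,0,0.2],"yaw":-0.18,"gripper":1},
    {"linear":[0,0,0.28],"yaw":-0.18,"gripper":1},
    {"linear":[0,0,0.28],"yaw":-0.18,"gripper":1},
    {"linear":[0,0,0.28],"yaw":-0.18,"gripper":1}
  ]
}}

```text
clock: 2.02
eef_pos: [0.4558, 0.3417, 0.1619]
tcp_rot: [0.0, -0.218, 0.976, 0.0]
wrist_force: [0.3, -1.1, 0.2]
opening: 0.0851
grasp_force: 0.0
```

```bash
python3 - <<'E'
from h import *
im,d,i=snap('wrist'); save('w1.png',im); W=world(d,i); s=arm.get_state()
print(s['eef_pos'],s['tcp_rot'],s['joints'].round(2))
c=(.454,.343)
for dz in((.029,.038),(.031,.036)):
    r,z,N=face(W,im,c,*dz,R=.08); print(np.round(r[0],1),np.round(r[1],1),axis(r),z,N)
print(high(W,c,.038,.06))
E
```

```text
[0.45596182 0.3418578  0.16221071] [ 5.13212156e-04 -2.18059318e-01  9.75935344e-01  2.73295058e-04] [ 0.64  0.34 -0.04  1.18  0.    0.2 ]
[451.3 344.7] [116.4  60.2] 25.709993362426758 33.14158142898418 5222
[451.3 344.7] [116.4  60.2] 25.709993362426758 33.150919765922076 5148
[([412.7, 325.9, 44.9], 252, [287.0, 155.0]), ([487.5, 362.1, 43.2], 86, [287.0, 242.0])]
```

View pics/w1.png

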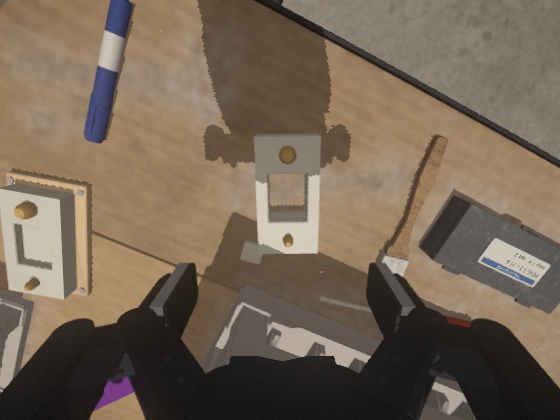

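Frame at (287,195), thick dowel at (287,155), thin dowel at (287,242), tile at (252,252) clear of the fingers. The measured rectangle is 116.4 x 60.2 mm, which matches the given size. Going down to grip.

{"op": "drive_tool", "data": {
  "steps": [
    {"linear":[0.012,0.018,0.15],"yaw":-0.006,"gripper":1},
    {"linear":[0.012,0.018,0.3],"yaw":-0.006,"gripper":1},
    {"linear":[0.012,0.018,0.45],"yaw":-0.006,"gripper":1},
    {"linear":[0.012,0.018,0.56],"yaw":-0.006,"gripper":1},
    {"linear":[0.012,0.018,0.624],"yaw":-0.006,"gripper":1}
  ]
}}

```text
clock: 2.7
eef_pos: [0.451, 0.3444, 0.0048]
tcp_rot: [-0.0, -0.223, 0.975, -0.0]
wrist_force: [0.4, -0.3, -0.2]
opening: 0.0855
grasp_force: 0.0
```

{"op": "drive_tool", "data": {
  "steps": [
    {"linear":[0,0,0],"yaw":0,"gripper":1},
    {"linear":[0,0,0],"yaw":0,"gripper":0},
    {"linear":[0,0,0],"yaw":0,"gripper":-1},
    {"linear":[0,0,0],"yaw":0,"gripper":-1},
    {"linear":[0,0,0],"yaw":0,"gripper":-1}
  ],
  "squeeze": 50
}}

```text
clock: 3.32
eef_pos: [0.4518, 0.345, 0.0068]
tcp_rot: [0.001, -0.223, 0.975, 0.001]
wrist_force: [-0.9, 0.3, 5.3]
opening: 0.0588
grasp_force: 54.7
```

{"op": "drive_tool", "data": {
  "steps": [
    {"linear":[0,0,-0.08],"yaw":0,"gripper":-1},
    {"linear":[0,0,-0.24],"yaw":0,"gripper":-1},
    {"linear":[0,0,-0.42],"yaw":0,"gripper":-1},
    {"linear":[0,0,-0.6],"yaw":0,"gripper":-1},
    {"linear":[0,0,-0.74],"yaw":0,"gripper":-1}
  ]
}}

```text
clock: 3.95
eef_pos: [0.451, 0.3444, 0.1929]
tcp_rot: [0.001, -0.223, 0.975, 0.0]
wrist_force: [0.4, 0.3, -3.5]
opening: 0.0592
grasp_force: 55.6
```

{"op": "drive_tool", "data": {
  "steps": [
    {"linear":[-0.08,-0.16,0],"yaw":0.05,"gripper":-1},
    {"linear":[-0.16,-0.32,0],"yaw":0.1,"gripper":-1},
    {"linear":[-0.246,-0.49,0],"yaw":0.133,"gripper":-1},
    {"linear":[-0.246,-0.49,0],"yaw":0.133,"gripper":-1},
    {"linear":[-0.246,-0.49,0],"yaw":0.133,"gripper":-1}
  ]
}}

```text
clock: 4.58
eef_pos: [0.5592, 0.2605, 0.1903]
tcp_rot: [-0.0, -0.12, 0.993, 0.0]
wrist_force: [-0.8, 0.3, -3.0]
opening: 0.0588
grasp_force: 55.6
```

```bash
python3 - <<'E'
from h import *
s=arm.get_state(); im,d,i=snap('wrist'); save('w2.png',im); W=world(d,i); pickle.dump((im,d,i,s),open('w2.pkl','wb'))
print(s['eef_pos'],s['tcp_rot'],s['joints'].round(2),s['opening'],s['grasp_force'],s['wrist_force'])
c=(.611,.130)
r,z,N=face(W,im,c,.028,.036,R=.08); print('bot',np.round(r[0],1),np.round(r[1],1),axis(r),z,N)
print(high(W,c,.037,.06))
t=s['eef_pos']; near=np.hypot(W[...,0]-t[0],W[...,1]-t[1])<.08
z=W[...,2][near&(W[...,2]>.1)]; h,e=np.histogram(z,bins=np.arange(.15,.27,.002)); print([(round(a,3),int(b)) for a,b in zip(e,h) if b>50])
E
```

```text
[0.5592161  0.2604994  0.19031249] [-3.46260072e-04 -1.19699386e-01  9.92810119e-01  6.34440059e-05] [0.44 0.41 0.14 1.3  0.   0.2 ] 0.058810879228261156 55.61610281467438 [-0.82237879  0.2641345  -3.0150801 ]
bot [610.3 129.9] [116.5  62.1] 14.077680587768555 31.213568294023442 4244
[([567.9, 121.7, 42.5], 204, [145.0, 172.0]), ([648.9, 141.3, 40.7], 61, [157.0, 248.0])]
[(np.float64(0.182), 160), (np.float64(0.184), 245), (np.float64(0.186), 280), (np.float64(0.188), 253), (np.float64(0.19), 306), (np.float64(0.192), 330), (np.float64(0.194), 262), (np.float64(0.196), 367), (np.float64(0.198), 336), (np.float64(0.2), 395), (np.float64(0.202), 407), (np.float64(0.204), 450), (np.float64(0.206), 510), (np.float64(0.208), 505), (np.float64(0.21), 535), (np.float64(0.212), 547), (np.float64(0.214), 3338), (np.float64(0.216), 13827), (np.float64(0.218), 360), (np.float64(0.22), 265), (np.float64(0.222), 289), (np.float64(0.224), 468), (np.float64(0.226), 503), (np.float64(0.228), 791), (np.float64(0.23), 585), (np.float64(0.232), 222), (np.float64(0.234), 138), (np.float64(0.236), 209), (np.float64(0.238), 390), (np.float64(0.24), 574), (np.float64(0.242), 578), (np.float64(0.244), 799), (np.float64(0.246), 1691), (np.float64(0.248), 2137), (np.float64(0.25), 1957), (np.float64(0.252), 908), (np.float64(0.254), 824), (np.float64(0.256), 923), (np.float64(0.258), 1058), (np.float64(0.26), 1185), (np.float64(0.262), 1610), (np.float64(0.264), 1937), (np.float64(0.266), 2179), (np.float64(0.268), 2400)]
```

View pics/w2.png

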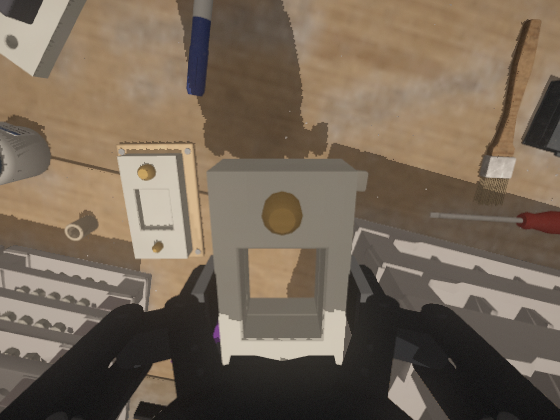

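```bash
python3 - <<'E'
from h import *
im,d,i,s=pickle.load(open('w2.pkl','rb')); W=world(d,i); t=s['eef_pos']
q=s['tcp_rot']; phi=2*np.degrees(np.arctan2(q[2],q[1]))-90; print('phi',phi)
u,v=np.meshgrid(np.arange(560),np.arange(420))
m=(np.abs(W[...,2]-.216)<.0025)&(u>205)&(u<352)&(v>150)&(v<340)
m=cv2.morphologyEx(m.astype(np.uint8),cv2.MORPH_OPEN,np.ones((3,3)))>0
P=W[m]*1000
a=np.radians(phi-90)   # part x axis guess
ex=np.array([np.cos(a),np.sin(a)]);ey=np.array([-ex[1],ex[0]])
A=(P[:,:2]-t[:2]*1000)@np.c_[ex,ey]
# long edges per x-bin
xs=np.arange(A[:,0].min()+3,A[:,0].max()-3,2)
lo=[];hi=[]
for x in xs:
    b=A[np.abs(A[:,0]-x)<1.2,1]; lo.append(b.min());hi.append(b.max())
print('xrange',A[:,0].min(),A[:,0].max()); print(np.c_[xs,lo,hi].round(1)[::4])
for e in(lo,hi): print('slope deg',np.degrees(np.arctan(np.polyfit(xs,e,1)[0])),np.mean(e))
ys=np.arange(-26,27,4); print('end', [round(A[np.abs(A[:,1]-y)<1,0].min(),1) for y in ys])
h=(W[...,2]>.221)&(W[...,2]<.235)&(u>250)&(u<315)&(v>180)&(v<245)
D=(W[h][:,:2]*1000-t[:2]*1000)@np.c_[ex,ey]; print('dowel',np.median(D,0),D.min(0),D.max(0),np.median(W[h][:,2]))
B=W.copy(); print('bottom dowels re ex axis angle', np.degrees(a))
E
```

```text
phi 103.74950807015531
xrange -59.00931985462307 25.328497092044266
[[-56.  -30.9  26.9]
 [-48.  -30.9  27.6]
 [-40.  -31.   28.1]
 [-32.  -31.1  28.7]
 [-24.  -31.2  29.1]
 [-16.  -30.8  29. ]
 [ -8.  -30.5  28.8]
 [ -0.  -30.2  28.9]
 [  8.  -30.3  28.9]
 [ 16.  -30.4  28.9]]
slope deg 0.47462539778965457 -30.945495195269395
slope deg 1.2885845996741325 28.67379456667644
end [np.float64(-58.7), np.float64(-58.8), np.float64(-58.7), np.float64(-58.8), np.float64(-58.7), np.float64(-58.8), np.float64(-58.7), np.float64(-58.7), np.float64(-58.7), np.float64(-58.8), np.float64(-58.6), np.float64(-58.8), np.float64(-58.8), np.float64(-58.9)]
dowel [-44.61384302  -1.03422234] [-50.80575464  -8.83218124] [-34.37140111   7.03122121] 0.22849605084171806
bottom dowels re ex axis angle 13.749508070155315
```

The frame hangs level, with its thick dowel at (282,213). The bottom part is clear at (157,205), with its thick dowel at (145,172) and its thin dowel at (157,248). Moving over it.

{"op": "drive_tool", "data": {
  "steps": [
    {"linear":[-0.02,-0.14,0],"yaw":0,"gripper":-1},
    {"linear":[-0.04,-0.3,0],"yaw":0,"gripper":-1},
    {"linear":[-0.06,-0.44,0],"yaw":0,"gripper":-1},
    {"linear":[-0.077,-0.552,0],"yaw":0,"gripper":-1},
    {"linear":[-0.077,-0.552,0],"yaw":0,"gripper":-1}
  ]
}}

```text
clock: 5.25
eef_pos: [0.611, 0.1305, 0.1905]
tcp_rot: [0.0, -0.119, 0.993, -0.0]
wrist_force: [0.3, 1.0, -4.4]
opening: 0.059
grasp_force: 55.8
```

{"op": "drive_tool", "data": {
  "steps": [
    {"linear":[0,0,0.12],"yaw":0,"gripper":-1},
    {"linear":[0,0,0.26],"yaw":0,"gripper":-1},
    {"linear":[0,0,0.4],"yaw":0,"gripper":-1},
    {"linear":[0,0,0.5],"yaw":0,"gripper":-1},
    {"linear":[0,0,0.5],"yaw":0,"gripper":-1}
  ]
}}

```text
clock: 5.88
eef_pos: [0.6089, 0.1324, 0.0637]
tcp_rot: [-0.002, -0.121, 0.993, -0.0]
wrist_force: [-0.2, -0.5, -3.3]
opening: 0.0591
grasp_force: 55.6
```

```bash
python3 - <<'E'
from h import *
s=arm.get_state(); q=s['tcp_rot']; print(s['eef_pos'],2*np.degrees(np.arctan2(q[2],q[1]))-90,s['wrist_force'],s['opening'])
im,d,i=snap('scene'); a=im
im,d,i=snap('side'); b=im
save('s3.png',np.hstack([cv2.resize(a[170:250,240:350],None,fx=3.5,fy=3.5,interpolation=2),cv2.resize(b[170:250,210:320],None,fx=3.5,fy=3.5,interpolation=2)]))
E
```

```text
[0.60888485 0.13239088 0.0636605 ] 103.87845149102384 [-0.18709619 -0.50454344 -3.3172629 ] 0.05911785833516082
```

View pics/s3.png

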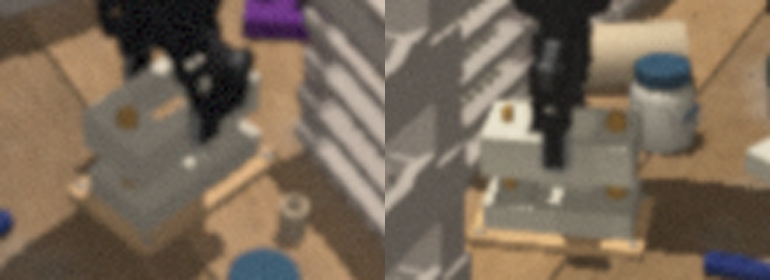

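The frame hangs centred over the bottom part, with both dowels under their ends. I'll let it settle and re-read the pose.

{"op": "drive_tool", "data": {
  "steps": [
    {"linear":[0,0,0],"yaw":0,"gripper":-1},
    {"linear":[0,0,0],"yaw":0,"gripper":-1},
    {"linear":[0,0,0],"yaw":0,"gripper":-1},
    {"linear":[0,0,0],"yaw":0,"gripper":-1},
    {"linear":[0,0,0],"yaw":0,"gripper":-1}
  ]
}}

```text
clock: 6.6
eef_pos: [0.611, 0.1312, 0.0653]
tcp_rot: [-0.0, -0.12, 0.993, 0.0]
wrist_force: [-0.4, 0.7, -4.3]
opening: 0.059
grasp_force: 55.6
```

```bash
python3 - <<'E'
from h import *
for k in range(3):
    s=arm.get_state(); q=s['tcp_rot']; print(s['eef_pos'].round(4),s['joint_velocities'].round(3),2*np.degrees(np.arctan2(q[2],q[1]))-90); im,d,i=snap('wrist')
save('w3.png',im); W=world(d,i); t=s['eef_pos']; pickle.dump((im,d,i,s),open('w3.pkl','wb'))
a=np.radians(2*np.degrees(np.arctan2(q[2],q[1]))-180); ex=np.array([np.cos(a),np.sin(a)]);ey=np.array([-ex[1],ex[0]])
u,v=np.meshgrid(np.arange(560),np.arange(420))
for nm,lo,hi in(('mid top',.086,.092),('bot top',.029,.034),('board',.007,.013)):
    m=(W[...,2]>lo)&(W[...,2]<hi)&(np.hypot(W[...,0]-t[0],W[...,1]-t[1])<.09)&(v<330)
    A=(W[m][:,:2]-t[:2])@np.c_[ex,ey]*1000
    print(nm,len(A)); 
    if len(A)>50: print(' x',np.percentile(A[:,0],[.3,1]).round(1),' y',np.percentile(A[:,1],[.3,99.7]).round(1))
E
```

```text
[0.611  0.1312 0.0653] [-0.     0.002 -0.    -0.001  0.001  0.   ] 103.76273348130675
[0.611  0.1312 0.0653] [ 0.001  0.001  0.     0.    -0.     0.   ] 103.76393628415391
[0.611  0.1312 0.0652] [-0.     0.001  0.    -0.002  0.001  0.   ] 103.76468122254519
mid top 12149
 x [-58.8 -58.7]  y [-41.2  39.9]
bot top 2794
 x [-59.3 -59.2]  y [-86.2  27.8]
board 2346
 x [-69.3 -68.8]  y [-87.1  39.9]
```

View pics/w3.png

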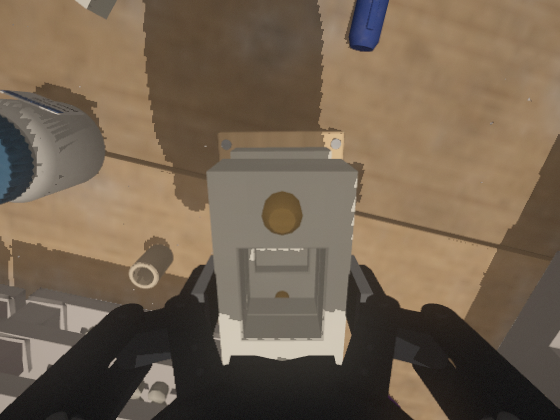

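The frame's end is within about 0.5 mm of the block's end. The thin dowel shows through the opening at (282,295), and the sides are centred at column 282. Lowering.

{"op": "drive_tool", "data": {
  "steps": [
    {"linear":[0,0,0.02],"yaw":0,"gripper":-1},
    {"linear":[0,0,0.04],"yaw":0,"gripper":-1},
    {"linear":[0,0,0.055],"yaw":0,"gripper":-1},
    {"linear":[0,0,0.07],"yaw":0,"gripper":-1},
    {"linear":[0,0,0.07],"yaw":0,"gripper":-1}
  ]
}}

```text
clock: 7.38
eef_pos: [0.6108, 0.1312, 0.0474]
tcp_rot: [-0.0, -0.12, 0.993, -0.0]
wrist_force: [-0.2, -0.8, -3.0]
opening: 0.0587
grasp_force: 55.6
```

{"op": "drive_tool", "data": {
  "steps": [
    {"linear":[0,0,0.01],"yaw":0,"gripper":-1},
    {"linear":[0,0,0.02],"yaw":0,"gripper":-1},
    {"linear":[0,0,0.026],"yaw":0,"gripper":-1},
    {"linear":[0,0,0.03],"yaw":0,"gripper":-1},
    {"linear":[0,0,0.03],"yaw":0,"gripper":-1}
  ]
}}

```text
clock: 8.0
eef_pos: [0.611, 0.1313, 0.0402]
tcp_rot: [-0.0, -0.12, 0.993, 0.0]
wrist_force: [-0.5, 0.8, -3.8]
opening: 0.0592
grasp_force: 55.6
```

{"op": "drive_tool", "data": {
  "steps": [
    {"linear":[0,0,0.002],"yaw":0,"gripper":-1},
    {"linear":[0,0,0.004],"yaw":0,"gripper":-1},
    {"linear":[0,0,0.006],"yaw":0,"gripper":-1},
    {"linear":[0,0,0.006],"yaw":0,"gripper":-1},
    {"linear":[0,0,0.006],"yaw":0,"gripper":-1}
  ]
}}

```text
clock: 8.62
eef_pos: [0.611, 0.1313, 0.0389]
tcp_rot: [-0.0, -0.12, 0.993, 0.0]
wrist_force: [-1.7, -0.8, -1.6]
opening: 0.0591
grasp_force: 56.0
```

{"op": "drive_tool", "data": {
  "steps": [
    {"linear":[0,0,0],"yaw":0,"gripper":0.5},
    {"linear":[0,0,0],"yaw":0,"gripper":1},
    {"linear":[0,0,0],"yaw":0,"gripper":1},
    {"linear":[0,0,0],"yaw":0,"gripper":1},
    {"linear":[0,0,-0.05],"yaw":0,"gripper":1}
  ]
}}

```text
clock: 9.25
eef_pos: [0.6103, 0.1311, 0.0509]
tcp_rot: [-0.001, -0.12, 0.993, -0.0]
wrist_force: [0.2, 0.4, -0.0]
opening: 0.0855
grasp_force: 0.0
```

{"op": "drive_tool", "data": {
  "steps": [
    {"linear":[0,0,-0.1],"yaw":0,"gripper":1},
    {"linear":[0,0,-0.25],"yaw":0,"gripper":1},
    {"linear":[0,0,-0.4],"yaw":0,"gripper":1},
    {"linear":[0,0,-0.45],"yaw":0,"gripper":1},
    {"linear":[0,0,-0.45],"yaw":0,"gripper":1}
  ]
}}

```text
clock: 9.88
eef_pos: [0.6115, 0.1313, 0.1646]
tcp_rot: [0.001, -0.12, 0.993, 0.0]
wrist_force: [-0.5, -0.5, 0.2]
opening: 0.0854
grasp_force: 0.0
```

```bash
python3 - <<'E'
from h import *
s=arm.get_state(); q=s['tcp_rot']; im,d,i=snap('wrist'); save('w4.png',im); W=world(d,i)
print(s['eef_pos'],2*np.degrees(np.arctan2(q[2],q[1]))-90,s['opening'],s['wrist_force'])
c=(.610,.130)
r,z,N=face(W,im,c,.062,.070,R=.08); print('mid',np.round(r[0],1),np.round(r[1],1),axis(r),z,N)
print(high(W,c,.071,.095))
E
```

```text
[0.61147694 0.13131599 0.16464079] 103.76700484554601 0.08544256090048657 [-0.46673338 -0.52258189  0.23173021]
mid [610.8 130.1] [116.4  60.1] 13.722664833068848 65.14820102184666 6286
[([569.1, 120.0, 77.0], 308, [281.0, 162.0]), ([649.9, 139.6, 75.3], 98, [282.0, 257.0])]
```

View pics/w4.png

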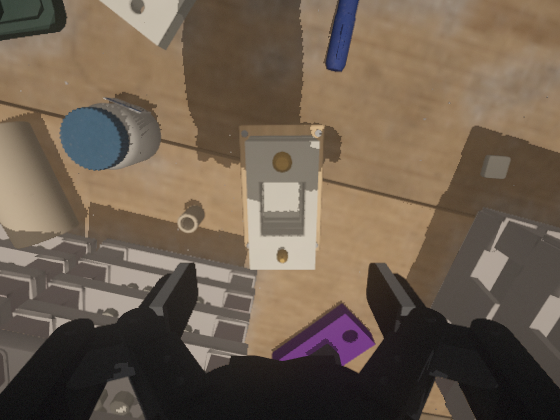

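The frame sits flush on the bottom part: its top reads 65.1 mm, against 66 nominal with the usual -0.9 mm offset. Its dowels are at (281,162) and (282,257). Moving on to the cover.

{"op": "drive_tool", "data": {
  "steps": [
    {"linear":[0.18,-0.08,-0.02],"yaw":0.1,"gripper":1},
    {"linear":[0.36,-0.17,-0.04],"yaw":0.2,"gripper":1},
    {"linear":[0.54,-0.26,-0.04],"yaw":0.3,"gripper":1},
    {"linear":[0.7,-0.34,-0.04],"yaw":0.4,"gripper":1},
    {"linear":[0.803,-0.388,-0.04],"yaw":0.427,"gripper":1}
  ]
}}

```text
clock: 10.55
eef_pos: [0.4365, -0.0117, 0.1724]
tcp_rot: [-0.001, 0.215, 0.977, -0.0]
wrist_force: [0.1, 0.1, 0.2]
opening: 0.0857
grasp_force: 0.0
```

{"op": "drive_tool", "data": {
  "steps": [
    {"linear":[0,0,0],"yaw":0,"gripper":1},
    {"linear":[0,0,0],"yaw":0,"gripper":1},
    {"linear":[0,0,0],"yaw":0,"gripper":1},
    {"linear":[0,0,0],"yaw":0,"gripper":1},
    {"linear":[0,0,0],"yaw":0,"gripper":1}
  ]
}}

```text
clock: 11.18
eef_pos: [0.4394, -0.0105, 0.1736]
tcp_rot: [-0.0, 0.213, 0.977, -0.0]
wrist_force: [0.3, -0.7, 0.7]
opening: 0.0857
grasp_force: 0.0
```

```bash
python3 - <<'E'
from h import *
s=arm.get_state(); q=s['tcp_rot']; im,d,i=snap('wrist'); save('w5.png',im); W=world(d,i)
print(s['eef_pos'],2*np.degrees(np.arctan2(q[2],q[1]))-90)
c=(.4395,-.011)
r,z,N=face(W,im,c,.016,.023,R=.08); print('cov',np.round(r[0],1),np.round(r[1],1),axis(r),z,N)
m=(np.hypot(W[...,0]-c[0],W[...,1]-c[1])<.05)&(W[...,2]>.045)&(W[...,2]<.056)
r=cv2.minAreaRect((W[m][:,:2]*1000).astype(np.float32)); print('block',r,axis(r),np.median(W[m][:,2]))
# holes: low points / dark inside plate
m=(np.hypot(W[...,0]-c[0],W[...,1]-c[1])<.055)&(W[...,2]<.013)
n,l,st,ce=cv2.connectedComponentsWithStats(m.astype(np.uint8)); print([(st[k,4],ce[k].round(),W[l==k].mean(0).round(4)) for k in range(1,n) if st[k,4]>8])
E
```

```text
[ 0.43935505 -0.01045706  0.17358504] 65.37580831021347
cov [439.6 -12.5] [ 60.3 117. ] -24.31169891357422 19.164786308508596 4968
block ((438.8067321777344, -12.20867919921875), (23.427288055419922, 33.752403259277344), 66.06552124023438) -23.934478759765625 0.048978402172380475
[(np.int32(242), array([282., 153.]), array([4.027e-01, 4.200e-03, 4.000e-04])), (np.int32(1232), array([320., 187.]), array([ 0.4551,  0.0266, -0.0008])), (np.int32(1051), array([245., 188.]), array([ 0.4213, -0.049 , -0.0008])), (np.int32(68), array([282., 230.]), array([ 0.4818, -0.0314,  0.0043]))]
```

View pics/w5.png

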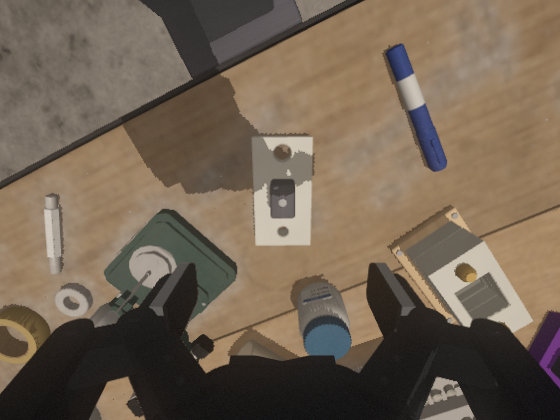

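This is the white cover: block at (283,198), wide hole at (282,153), narrow hole at (282,230). The jar and comparator are clear of a narrowed gripper.

{"op": "drive_tool", "data": {
  "steps": [
    {"linear":[-0.002,-0.007,0.1],"yaw":-0.004,"gripper":0.1},
    {"linear":[-0.002,-0.007,0.25],"yaw":-0.004,"gripper":0.1},
    {"linear":[-0.002,-0.007,0.42],"yaw":-0.004,"gripper":0.1},
    {"linear":[-0.002,-0.007,0.55],"yaw":-0.004,"gripper":0.1},
    {"linear":[-0.002,-0.007,0.602],"yaw":-0.004,"gripper":0.1}
  ]
}}

```text
clock: 11.85
eef_pos: [0.4379, -0.0124, 0.0219]
tcp_rot: [-0.001, 0.21, 0.978, -0.0]
wrist_force: [0.2, -0.2, 0.6]
opening: 0.0471
grasp_force: 0.0
```

{"op": "drive_tool", "data": {
  "steps": [
    {"linear":[0,0,0],"yaw":0,"gripper":0.1},
    {"linear":[0,0,0],"yaw":0,"gripper":-0.3},
    {"linear":[0,0,0],"yaw":0,"gripper":-1},
    {"linear":[0,0,0],"yaw":0,"gripper":-1},
    {"linear":[0,0,0],"yaw":0,"gripper":-1}
  ],
  "squeeze": 60
}}

```text
clock: 12.48
eef_pos: [0.4401, -0.0125, 0.0247]
tcp_rot: [0.001, 0.21, 0.978, 0.0]
wrist_force: [-0.7, 1.2, 5.8]
opening: 0.0229
grasp_force: 59.6
```

{"op": "drive_tool", "data": {
  "steps": [
    {"linear":[0,0,-0.08],"yaw":0,"gripper":-1},
    {"linear":[0,0,-0.24],"yaw":0,"gripper":-1},
    {"linear":[0,0,-0.42],"yaw":0,"gripper":-1},
    {"linear":[0,0,-0.58],"yaw":0,"gripper":-1},
    {"linear":[0,0,-0.68],"yaw":0,"gripper":-1}
  ]
}}

```text
clock: 13.1
eef_pos: [0.4394, -0.0126, 0.196]
tcp_rot: [0.002, 0.21, 0.978, 0.0]
wrist_force: [-0.0, 0.8, -3.5]
opening: 0.0227
grasp_force: 59.5
```

{"op": "drive_tool", "data": {
  "steps": [
    {"linear":[0,0,0],"yaw":0,"gripper":-1},
    {"linear":[0,0,0],"yaw":0,"gripper":-1},
    {"linear":[0,0,0],"yaw":0,"gripper":-1},
    {"linear":[0,0,0],"yaw":0,"gripper":-1},
    {"linear":[0,0,0],"yaw":0,"gripper":-1}
  ]
}}

```text
clock: 13.72
eef_pos: [0.4387, -0.0125, 0.1928]
tcp_rot: [-0.0, 0.21, 0.978, -0.0]
wrist_force: [-0.8, -0.1, -2.9]
opening: 0.0231
grasp_force: 59.6
```

```bash
cat > held.py <<'E'
from h import *
s=arm.get_state(); q=s['tcp_rot']; im,d,i=snap('wrist'); W=world(d,i); t=s['eef_pos']
phi=2*np.degrees(np.arctan2(q[2],q[1]))-90
print(t,phi,s['opening'],s['grasp_force'],s['wrist_force'])
a=np.radians(phi-90); ex=np.array([np.cos(a),np.sin(a)]);ey=np.array([-ex[1],ex[0]])
zt=t[2]-.0247+.019
A=(W[...,:2]-t[:2])@np.c_[ex,ey]*1000
m=(np.abs(W[...,2]-zt)<.0045)&(np.abs(A[...,0])<70)&(np.abs(A[...,1])<40)
m=cv2.morphologyEx(m.astype(np.uint8),cv2.MORPH_OPEN,np.ones((3,3)))
n,l,st,_=cv2.connectedComponentsWithStats(m)
k=1+np.argmax(st[1:,4]); P=A[l==k]; Z=W[...,2][l==k]
print('n',len(P),'box',P.min(0).round(1),P.max(0).round(1),st[k])
r=cv2.minAreaRect(P.astype(np.float32)); print('rect',r,axis(r))
c=np.linalg.lstsq(np.c_[P,np.ones(len(P))],Z*1000-t[2]*1000,rcond=None)[0]; print('plane slopes deg',np.degrees(c[:2]),'z',c[2])
for y in(-25,-15,0,15,25): print(y,P[np.abs(P[:,1]-y)<1,0].min().round(1),end='; ')
for x in(-50,-40,-30,-20,0,20): 
    b=P[np.abs(P[:,0]-x)<1,1]
    if len(b): print(x,b.min().round(1),b.max().round(1),end='; ')
h=(W[...,2]<zt-.008)&(np.hypot(A[...,0]+42,A[...,1])<13); print('hole',A[h].mean(0),h.sum())
E
python3 held.py
```

```text
[ 0.43869637 -0.01253386  0.19283184] 65.70136042608019 0.023061135527489857 59.56393539905548 [-0.78718654 -0.12598672 -2.86538491]
n 9812 box [-59.2 -32.1] [ 2.7 28.4] [ 222  156  120  112 9812]
rect ((-28.235240936279297, -1.849924087524414), (60.38405990600586, 61.936214447021484), 89.94390106201172) -0.05609893798828125
plane slopes deg [ 0.19812857 -0.0550892 ] z -5.41662352496142
-25 -59.1; -15 -59.1; 0 -59.1; 15 -59.2; 25 -59.0; -50 -31.4 28.0; -40 -31.6 28.1; -30 -31.7 28.1; -20 -31.8 28.1; 0 -31.9 28.0; hole [-41.90494887  -0.85522832] 493
```

{"op": "drive_tool", "data": {
  "steps": [
    {"linear":[-0.08,0.16,0],"yaw":-0.09,"gripper":-1},
    {"linear":[-0.16,0.32,0],"yaw":-0.18,"gripper":-1},
    {"linear":[-0.24,0.5,0],"yaw":-0.28,"gripper":-1},
    {"linear":[-0.32,0.67,0],"yaw":-0.37,"gripper":-1},
    {"linear":[-0.391,0.811,0],"yaw":-0.423,"gripper":-1}
  ]
}}

```text
clock: 14.4
eef_pos: [0.6126, 0.1334, 0.1928]
tcp_rot: [-0.0, -0.122, 0.993, 0.0]
wrist_force: [0.7, -0.6, -2.2]
opening: 0.0229
grasp_force: 59.7
```

{"op": "drive_tool", "data": {
  "steps": [
    {"linear":[0,0,0.1],"yaw":0,"gripper":-1},
    {"linear":[0,0,0.2],"yaw":0,"gripper":-1},
    {"linear":[0,0,0.28],"yaw":0,"gripper":-1},
    {"linear":[0,0,0.28],"yaw":0,"gripper":-1},
    {"linear":[0,0,0.28],"yaw":0,"gripper":-1}
  ]
}}

```text
clock: 15.02
eef_pos: [0.6118, 0.1321, 0.124]
tcp_rot: [0.0, -0.12, 0.993, 0.0]
wrist_force: [0.6, 0.6, -1.9]
opening: 0.0232
grasp_force: 59.7
```

{"op": "drive_tool", "data": {
  "steps": [
    {"linear":[0,0,0],"yaw":0,"gripper":-1},
    {"linear":[0,0,0],"yaw":0,"gripper":-1},
    {"linear":[0,0,0],"yaw":0,"gripper":-1},
    {"linear":[0,0,0],"yaw":0,"gripper":-1},
    {"linear":[0,0,0],"yaw":0,"gripper":-1}
  ]
}}

```text
clock: 15.65
eef_pos: [0.6114, 0.132, 0.1233]
tcp_rot: [-0.0, -0.12, 0.993, 0.0]
wrist_force: [0.5, 0.5, -2.6]
opening: 0.023
grasp_force: 59.7
```

```bash
python3 held.py
```

```text
[0.61139127 0.13201954 0.1233024 ] 103.7695498777745 0.022998965888335995 59.72556531429291 [ 0.5289596   0.47456102 -2.60480756]
n 9791 box [-60.  -31.2] [ 1.8 29.3] [ 222  156  120  111 9791]
rect ((-29.131818771362305, -0.9090633392333984), (61.77922439575195, 60.42873764038086), 0.11448885500431061) 0.11448885500431061
plane slopes deg [ 0.2302762  -0.06726539] z -5.495720298711969
-25 -60.0; -15 -59.9; 0 -60.0; 15 -59.9; 25 -59.9; -50 -30.7 28.8; -40 -30.8 29.0; -30 -30.8 29.0; -20 -31.0 29.0; 0 -31.1 29.2; hole [-37.30585529  -0.76397775] 657
```

{"op": "drive_tool", "data": {
  "steps": [
    {"linear":[-0.0024,-0.0024,0.03],"yaw":0,"gripper":-1},
    {"linear":[-0.0024,-0.0024,0.06],"yaw":0,"gripper":-1},
    {"linear":[-0.0024,-0.0024,0.08],"yaw":0,"gripper":-1},
    {"linear":[-0.0024,-0.0024,0.092],"yaw":0,"gripper":-1},
    {"linear":[-0.0024,-0.0024,0.092],"yaw":0,"gripper":-1}
  ]
}}

```text
clock: 16.32
eef_pos: [0.612, 0.1315, 0.1]
tcp_rot: [-0.0, -0.12, 0.993, -0.0]
wrist_force: [0.2, -0.6, -2.8]
opening: 0.0229
grasp_force: 59.7
```

{"op": "drive_tool", "data": {
  "steps": [
    {"linear":[0,0,0.004],"yaw":0,"gripper":-1},
    {"linear":[0,0,0.008],"yaw":0,"gripper":-1},
    {"linear":[0,0,0.012],"yaw":0,"gripper":-1},
    {"linear":[0,0,0.016],"yaw":0,"gripper":-1},
    {"linear":[0,0,0.016],"yaw":0,"gripper":-1}
  ]
}}

```text
clock: 16.95
eef_pos: [0.6121, 0.1316, 0.0962]
tcp_rot: [-0.0, -0.12, 0.993, 0.0]
wrist_force: [-0.1, -0.4, -2.6]
opening: 0.0229
grasp_force: 59.7
```

Free-running, with the dowels 7 mm into the holes. Continuing gently to contact.

{"op": "drive_tool", "data": {
  "steps": [
    {"linear":[0,0,0.005],"yaw":0,"gripper":-1},
    {"linear":[0,0,0.01],"yaw":0,"gripper":-1},
    {"linear":[0,0,0.014],"yaw":0,"gripper":-1},
    {"linear":[0,0,0.018],"yaw":0,"gripper":-1},
    {"linear":[0,0,0.018],"yaw":0,"gripper":-1}
  ]
}}

```text
clock: 17.58
eef_pos: [0.6121, 0.1316, 0.0917]
tcp_rot: [-0.0, -0.12, 0.993, -0.0]
wrist_force: [0.7, -0.3, -2.1]
opening: 0.0226
grasp_force: 59.7
```

{"op": "drive_tool", "data": {
  "steps": [
    {"linear":[0,0,0.001],"yaw":0,"gripper":-1},
    {"linear":[0,0,0.002],"yaw":0,"gripper":-1},
    {"linear":[0,0,0.003],"yaw":0,"gripper":-1},
    {"linear":[0,0,0.004],"yaw":0,"gripper":-1},
    {"linear":[0,0,0.004],"yaw":0,"gripper":-1}
  ]
}}

```text
clock: 18.2
eef_pos: [0.6121, 0.1316, 0.0908]
tcp_rot: [-0.0, -0.12, 0.993, 0.0]
wrist_force: [-0.6, 0.1, -2.5]
opening: 0.0226
grasp_force: 60.0
```

{"op": "drive_tool", "data": {
  "steps": [
    {"linear":[0,0,0.001],"yaw":0,"gripper":-1},
    {"linear":[0,0,0.002],"yaw":0,"gripper":-1},
    {"linear":[0,0,0.003],"yaw":0,"gripper":-1},
    {"linear":[0,0,0.004],"yaw":0,"gripper":-1},
    {"linear":[0,0,0.004],"yaw":0,"gripper":-1}
  ]
}}

```text
clock: 18.82
eef_pos: [0.6121, 0.1316, 0.0907]
tcp_rot: [0.0, -0.12, 0.993, 0.0]
wrist_force: [-4.5, -1.2, 7.9]
opening: 0.023
grasp_force: 61.3
```

{"op": "drive_tool", "data": {
  "steps": [
    {"linear":[0,0,0.001],"yaw":0,"gripper":-1},
    {"linear":[0,0,0.002],"yaw":0,"gripper":-1},
    {"linear":[0,0,0.002],"yaw":0,"gripper":-1},
    {"linear":[0,0,0.002],"yaw":0,"gripper":-1},
    {"linear":[0,0,0.002],"yaw":0,"gripper":-1}
  ]
}}

```text
clock: 19.45
eef_pos: [0.6121, 0.1315, 0.0907]
tcp_rot: [0.0, -0.12, 0.993, 0.0]
wrist_force: [-5.0, -1.3, 11.9]
opening: 0.023
grasp_force: 61.7
```

```bash
python3 - <<'E'
from h import *
for k in range(3):
    im,d,i=snap('wrist'); s=arm.get_state(); print(s['clock'],s['wrist_force'].round(1),s['eef_pos'].round(4))
W=world(d,i); m=(np.hypot(W[...,0]-.611,W[...,1]-.13)<.06)&(np.abs(W[...,2]-.086)<.006)
P=W[m]; ex=np.array([.9715,.2372]); A=(P[:,:2]-[.6107,.1301])@np.c_[ex,[-ex[1],ex[0]]]
c=np.linalg.lstsq(np.c_[A,np.ones(len(A))],P[:,2],rcond=None)[0]; print('top z',np.median(P[:,2]),'slopes deg',np.degrees(c[:2]),'end',A.min(0),A.max(0))
print(high(W,(.57,.12),.0885,.11,R=.02))
E
```

```text
19.5 [-5.6 -1.5 12.1] [0.6121 0.1315 0.0907]
19.55 [-6.3 -1.9 12.1] [0.6121 0.1316 0.0907]
19.6 [-5.6 -1.5 11.7] [0.6122 0.1316 0.0907]
top z 0.08508391904421427 slopes deg [-0.04576975 -0.04080716] end [-0.0582768  -0.03025224] [0.0585389 0.0303236]
[]
```

The cover is seated level and flush: its top reads 85.1 mm, against 86 nominal with the same -0.9 mm offset. The push is about 12 N, so about 15 N on the joint with the cover's weight. Handing in.

```bash
python3 -c "
from cell import arm
print(arm.sign_off())"
```

```text
the job is handed in; nothing more can be done
None
```

The mould is together: the frame and cover both measured flush on their dowels, the gripper was pressing the cover at about 12 N (about 15 N on the joint with the cover's weight), and the job was handed in at about 20 s of the 64 s limit; no verdict came back.

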